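# Put the sanding block away in the drawer

## Robot

A 7-joint arm with a two-finger parallel gripper is mounted at the origin on the work surface. World frame = base frame: x ahead of the robot, y to its left, z up, the work surface at z = 0. Lengths are in m, angles in rad, forces in N, time in s.
With the tool pointing down it reaches from about 0.425 to 0.8 m from the base axis. Payload 8.3 kg.
Tool frame: the origin (TCP) lies at the very end of the fingers, on their centre line; the grasp point (between the pads) lies r.hold_point_z behind it (r.hold_point_z is the distance from the TCP to the grasp point, in m); z points along the fingers, y is the line along which they close (so a half turn about z gives the same grasp; the last joint's range is limited). The gripper opens to 85 mm and grips with 20 to 120 N. Pads are 22 mm wide; open, the fingers measure 114 mm over their backs; the gripper's body (76 mm by 85 mm) begins 54 mm behind the grasp point. The pads swing forward as they close: fully open they stand 13 mm farther back than shut.
Start: joints at [-1.358, 0.383, 0.016, 1.37, -0.006, 1.388, -0.046], TCP at [0.17, 0.601, 0.231] pointing down, gripper open.
Joint ranges: [-2.95, 2.95], [-0.25, 2.06], [-1.52, 1.56], [0.18, 2.33], [-1.44, 4.58], [0.02, 2.06], [-3.01, 3.01]. Speed limits (rad/s): [2.39, 2.39, 3.01, 3.01, 3.14, 3.14, 3.14].

## Interface

Orientations are given as a rotation vector (axis times angle).
In Python, from station import r gives the robot as it stands.
- The arm moves only by the shell command python3 -m pendant 'ROWS' [FORCE]. ROWS is JSON, a list of rows, each a list of 7 numbers: the shift along the tool's x, y, z in cm, then the turn, a rotation vector about the tool's x, y, z in degrees, then the gripper's target within -1 to 1 (shut at 1, half-way at 0, fully open at -1). In form: [[dx, dy, dz, wx, wy, wz, claw], ...]. A call has 1 to 12 rows; each row shifts and turns the commanded pose from where the row before left it, along the tool's axes as they then stand; what a row does not reach is not made up. A row lasts 1/12 s, in which the tool goes at most 41.7 mm and 7.16 degrees, less where a joint would pass 70% of its speed; a pose out of reach is approached as far as the arm can. A call is refused whole if a number of a shift passes 4.17 or a number of a turn 7.16, either way. A call with a gripper value outside its range is refused whole. The fingers move at their own pace and stop on an object; FORCE is the grip in N (left out, the last holds). Time passes only in rows, so rows that do not move let the fingers close. It gives the time, the measured TCP pose, the force, the opening and the grip force at its end, in the units of the state.
- r.read_state(): the state, without advancing time (a new reading comes with each control period).
- r.camera(name): name is "scene" or "top" or "wrist"; returns (picture, depth): 420x560x3 uint8, red, green, blue; 420x560 float32, m along the optical axis (not along the pixel's ray), 0 where there is no reading.
- r.calibration(name): a dict with "fx", "fy", "cx", "cy" (pixels), "rvec" (rotation vector, rad) and "tvec" (3), from world to camera coordinates, as OpenCV has them; the wrist camera has in their place "tool_from_camera" (4x4, takes a point from camera to tool coordinates, whose origin is the TCP and whose axes are the flange's). Camera axes: x right, y down, z forward; pixel columns grow to the right and rows downward; lengths in m; the calibration is good to about 2 mm. A picture is of the moment at which its call begins: read the wrist's pose just before it. calibration takes no time and is no camera call.
- r.finish_job(): hands the job in; it is judged then, once.
The state is a dict: "clock": time; "joints": joint angles; "qvel": joint speeds; "effort": joint torques, N m; "eef_pos": TCP position; "eef_rot": TCP orientation; "ft_force": force on the tool from outside, world axes, zero at the start; "ft_torque": the same for the moment, N m; "width": finger opening in m; "grip_force": force on a finger pad.
Only numpy, scipy, OpenCV 4.12 (cv2) and the standard library are available. Lean on these libraries where they do the work, as an engineer would, in place of code of your own. Each camera call takes 0.05 s, during which the arm holds its last target. There are 200 camera calls.

## Task

Take the sanding block that has the raised grip rib and lay it, sole down, in the open upper drawer of the small bench drawer unit; set it down rather than dropping it. Then slide that drawer fully shut and let go. Leave the plain flat block, which has no rib, where it lies.

Things in the scene. Friction and masses are not known exactly. Their poses are not given: they have to be found in the camera images.
- rib_block: Pale wooden sanding block with a raised grip rib. Base 90 x 50 x 16 mm with dark sole; centred on it a rib 70 mm long (x), 22 mm wide (y), 36 mm high: 52 mm in all. About 0.12 kg. Origin: centre of the underside; x along rib and length, y across the rib (the way to pinch it), z up. Lies flat on the table among lower small things. May lie at any angle in the drawer.
- flat_block: Plain sanding block of the same wood and outline, 90 x 50 x 28 mm, without a rib. Origin: centre of the underside; x along its length, z up. Must be left where it lies (not moved more than 30 mm).
- unit_drawer0 (a joint): Slide of the upper drawer of the grey two-drawer unit (240 mm wide, 250 deep, top 184 above the table, fixed; a 38 mm high tin on the rear half of its top). 0 = shut, grows in metres as it comes out; starts at 0.135 to 0.165. Light friction (1 N), stays where left. Bar handle: level, 11 mm thick, 120 mm long, parallel to the front panel, its axis 35 mm out from it; push there to shut.
- drawer_spot (a point): Point on the drawer's floor, moving with it, 102 mm above the table. x points level into the unit (the way it shuts), z up. Inside, the drawer spans x -65 to +140 mm, y +-99 mm; walls 60 mm high, front panel 70 mm with outer face at x = -86 mm. Unit's roof: from x = -71 mm + joint value inwards, underside 70 mm and top 82 mm above this floor. Handle's middle: x = -121, y = 0, z = +44 mm.
Mind the look-alikes: they are no part of the job. What is shaped like the rib_block but orange, purple or red is not meant.

How it is judged:
By the outcome, as a careful person would: the job done as asked, in the order asked, and still so for the second after the job is handed in, with the robot touching nothing.
It also fails if it takes over 54 s, if anything falls off the work surface, if the arm or the gripper's body presses on something with over 40 N, if the wrist force passes 120 N, or if a joint passes its speed limit or range.

## Working session

There is one attempt and no reset: what is moved stays moved. The work goes in short steps, Python scripts to look and compute and a shell command to move; the robot and the scene stay as the last step left them, time stands still between calls to the robot, and variables do not carry over. Pictures are saved under pics/ and viewed, at most 10 in all, crops included, and the job is handed in when it is done.

```bash
mkdir -p pics
cat > h.py <<'E'
import numpy as np,cv2
from station import r
from scipy.spatial.transform import Rotation as R
def shot(n):
    s=r.read_state(); p,d=r.camera(n); c=r.calibration(n)
    if n=='wrist':
        T=np.eye(4);T[:3,:3]=R.from_rotvec(s['eef_rot']).as_matrix();T[:3,3]=s['eef_pos']
        T=T@np.array(c['tool_from_camera'])
    else:
        W=np.eye(4);W[:3,:3]=R.from_rotvec(np.ravel(c['rvec'])).as_matrix();W[:3,3]=np.ravel(c['tvec']);T=np.linalg.inv(W)
    v,u=np.mgrid[:420,:560]
    ray=np.stack([(u-c['cx'])/c['fx'],(v-c['cy'])/c['fy'],np.ones(u.shape)],-1)
    P=(ray*d[...,None])@T[:3,:3].T+T[:3,3]
    P[d==0]=np.nan
    return p,d,P,ray@T[:3,:3].T,T[:3,3]
def save(p,f): cv2.imwrite(f,p[...,::-1])
E
python3 - <<'E'
from h import *
for n in('top','scene'):
    p,d,P,_,o=shot(n);save(p,f'pics/{n}0.png');np.savez(f'{n}0.npz',p=p,P=P);print(n,o)
s=r.read_state();print({k:np.round(v,3) for k,v in s.items()},r.hold_point_z)
E
```

```text
top [0.32874715 0.00523106 1.0353232 ]
scene [0.99698304 0.43780102 0.73407805]
{'clock': np.float64(0.1), 'joints': array([-1.358,  0.384,  0.016,  1.371, -0.006,  1.388, -0.047]), 'qvel': array([ 0.   , -0.002,  0.001, -0.004, -0.001,  0.001,  0.   ]), 'effort': array([ 3.0000e-03, -6.2913e+01,  8.4800e-01, -3.7276e+01,  1.7000e-02,
        1.1000e-02, -0.0000e+00]), 'eef_pos': array([0.17 , 0.601, 0.23 ]), 'eef_rot': array([-4.320e-01, -3.112e+00,  3.000e-03]), 'ft_force': array([0.586, 0.111, 0.234]), 'ft_torque': array([ 0.064,  0.01 , -0.006]), 'grip_force': np.float64(0.0), 'width': np.float64(0.085)} 0.0187
```

View pics/top0.png

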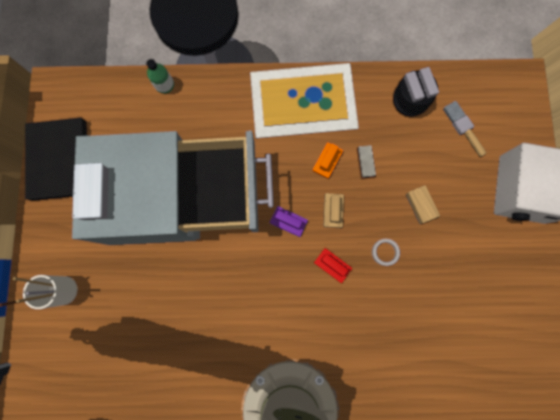

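View pics/scene0.png

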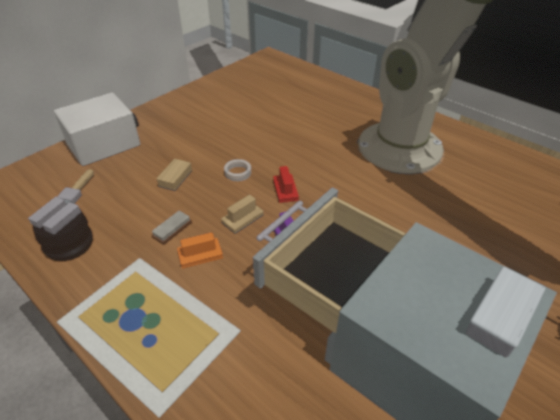

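The top view shows the ribbed pale block at (334,210) and the flat one at (424,204). The drawer opens to the right, with its handle at about (268,180). The orange, purple and red decoys sit around the ribbed block. The scene view agrees, with the ribbed block at (242,213).

```bash
cat > m.py <<'E'
from h import *
def rect(P,m):
    q=P[m];q=q[~np.isnan(q).any(1)]
    (c,(w,h),a)=cv2.minAreaRect((q[:,:2]*1000).astype(np.float32))
    return len(q),np.round(c,1),np.round((w,h),1),round(a,1),'z',np.round(np.percentile(q[:,2],[5,50,95])*1000,1)
E
python3 - <<'E'
from m import *
D=np.load('top0.npz');P=D['P'];v,u=np.mgrid[:420,:560]
def box(a,b,c,d): return (u>=a)&(u<=c)&(v>=b)&(v<=d)
z=P[...,2]
print('table z',np.nanmedian(z[box(300,300,450,350)]))
b=box(318,188,350,232)
print('rib all',rect(P,b&(z>.009)));print('rib top',rect(P,b&(z>.042)))
print('flat',rect(P,box(400,180,445,228)&(z>.02)))
print('unit top',rect(P,box(70,130,182,242)&(z>.17)&(z<.195)))
print('handle',rect(P,box(262,140,276,215)&(z>.12)))
print('front',rect(P,box(243,130,262,232)&(z>.16)))
print('floor',rect(P,box(180,145,248,225)&(z>.09)&(z<.115)))
for n,bb in dict(orange=(308,140,345,180),purple=(270,204,310,238),red=(312,245,355,284),grey=(355,142,378,182)).items():
    print(n,rect(P,box(*bb)&(z>.009)))
E
```

```text
table z -0.00020853223955386024
rib all (623, array([ 505.1, -122.9]), array([50.2, 90.2]), 86.2, 'z', array([12.7, 17.6, 53.6]))
rib top (234, array([ 505. , -122.6]), array([21.9, 69.3]), 85.1, 'z', array([47.5, 51.3, 54.3]))
flat (654, array([ 516.9, -360.9]), array([90.1, 51.6]), 20.3, 'z', array([24. , 27.7, 30.7]))
unit top (8819, array([543.8, 372.7]), array([241.4, 237.7]), 2.4, 'z', array([180.8, 183.6, 186.1]))
handle (279, array([556.,  50.]), array([129. ,  23.6]), 2.3, 'z', array([145.4, 149.6, 152.6]))
front (826, array([554.6,  92.5]), array([234.1,  28.1]), 2.3, 'z', array([161.1, 170.3, 173.2]))
floor (4890, array([555.8, 187. ]), array([190.7, 163.1]), 2.0, 'z', array([ 99.9, 102.7, 105.7]))
orange (589, array([ 645.5, -111.3]), array([50.3, 90.8]), 61.3, 'z', array([12.7, 17.3, 53.1]))
purple (630, array([ 4.77e+02, -4.00e-01]), array([91.4, 50.4]), 64.2, 'z', array([12.8, 17.9, 53.7]))
red (660, array([ 358.1, -116.7]), array([90.3, 49.7]), 52.4, 'z', array([12.9, 17.4, 53.7]))
grey (438, array([ 638.1, -216.3]), array([88.7, 37.6]), 4.2, 'z', array([11.1, 21.4, 24.8]))
```

```bash
python3 -m pendant '[[0,0,0,0,0,-5.8,-1],[0,0,0,0,0,-5.8,-1],[-2.1,-3.1,0,0,0,0,-1],[-2.1,-3.1,0,0,0,0,-1],[-2.1,-3.1,0,0,0,0,-1],[-2.1,-3.1,0,0,0,0,-1],[-2.1,-3.1,0,0,0,0,-1],[-2.1,-3.1,0,0,0,0,-1],[-2.1,-3.1,0,0,0,0,-1],[-2.1,-3.1,0,0,0,0,-1],[-2.1,-3.1,0,0,0,0,-1],[-2.1,-3.1,0,0,0,0,-1]]' 40
```

```text
clock: 1.1
eef_pos: [0.3573, 0.2749, 0.2311]
eef_rot: [-0.115, -3.139, 0.0]
ft_force: [1.6, 0.3, 0.5]
width: 0.0856
grip_force: 0.0
```

```bash
python3 -m pendant '[[-1.6,-3.5,0,0,0,0,-1],[-1.6,-3.5,0,0,0,0,-1],[-1.6,-3.5,0,0,0,0,-1],[-1.6,-3.5,0,0,0,0,-1],[-1.6,-3.5,0,0,0,0,-1],[-1.6,-3.5,0,0,0,0,-1],[-1.6,-3.5,0,0,0,0,-1],[-1.6,-3.5,0,0,0,0,-1],[-1.6,-3.5,0,0,0,0,-1],[-1.6,-3.5,0,0,0,0,-1],[-1.6,-3.5,0,0,0,0,-1],[0,0,0,0,0,0,-1]]'
python3 - <<'E'
from m import *
p,d,P,_,o=shot('wrist');save(p,'pics/w1.png');np.savez('w1.npz',p=p,P=P)
s=r.read_state();print(s['eef_pos'],s['eef_rot'],s['joints'])
z=P[...,2];m=(z>.042)&(z<.06)&(np.hypot(P[...,0]-.505,P[...,1]+.123)<.06)
print(rect(P,m))
m=(z>.009)&(z<.06)&(np.hypot(P[...,0]-.505,P[...,1]+.123)<.06)
print(rect(P,m))
E
```

```text
clock: 2.1
eef_pos: [0.5043, -0.1282, 0.2312]
eef_rot: [0.129, 3.139, -0.007]
ft_force: [-1.4, -1.0, 0.0]
width: 0.0856
grip_force: 0.0
[ 0.50392501 -0.12475906  0.23088729] [-0.12674333 -3.13811252  0.00415472] [-0.442791    0.17423748  0.712176    1.68478799 -0.11415864  1.32620214
  1.7797044 ]
(1288, array([ 505.1, -124.8]), array([22., 70.]), 86.0, 'z', array([49.8, 51.8, 53.1]))
(3145, array([ 505.3, -125.3]), array([49.5, 90.2]), 86.5, 'z', array([14.9, 16.8, 52.8]))
```

View pics/w1.png

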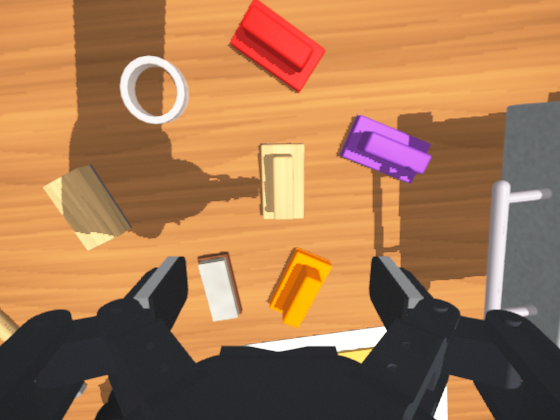

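The pale ribbed block is at (283,181) in the wrist view, and the tool is centred over it and aligned with its rib. Now down to grasp.

```bash
python3 -m pendant '[[-0.1,0.1,3,0,0,0,-1],[0,0,3,0,0,0,-1],[0,0,3,0,0,0,-1],[0,0,3,0,0,0,-1],[0,0,3,0,0,0,-1],[0,0,2.5,0,0,0,-1],[0,0,2,0,0,0,-1],[0,0,1.2,0,0,0,-1],[0,0,0,0,0,0,-1],[0,0,0,0,0,0,-1]]'; python3 -m pendant '[[0,0,0,0,0,0,0.2],[0,0,0,0,0,0,0.5],[0,0,0,0,0,0,1],[0,0,0,0,0,0,1],[0,0,0,0,0,0,1],[0,0,0,0,0,0,1],[0,0,0,0,0,0,1],[0,0,0,0,0,0,1]]' 40
```

```text
clock: 2.98
eef_pos: [0.5051, -0.1187, 0.0244]
eef_rot: [-0.114, -3.139, -0.0]
ft_force: [0.6, 0.1, 0.8]
width: 0.0856
grip_force: 0.0
clock: 3.65
eef_pos: [0.5058, -0.1195, 0.025]
eef_rot: [0.116, 3.138, -0.0]
ft_force: [-1.0, -0.8, 6.7]
width: 0.0213
grip_force: 41.0
```

```bash
python3 -m pendant '[[0,0,-1,0,0,0,1],[0,0,-2,0,0,0,1],[0,0,-3,0,0,0,1],[0,0,-3,0,0,0,1],[0,0,-3,0,0,0,1],[0,0,-3,0,0,0,1],[0,0,-3,0,0,0,1],[0,0,-3,0,0,-3.5,1],[0,0,-2.5,0,0,-3,1],[0,0,0,0,0,0,1],[0,0,0,0,0,0,1]]'
python3 - <<'E'
from m import *
p,d,P,_,o=shot('wrist');save(p,'pics/w2.png')
s=r.read_state();print(s['eef_pos'],s['eef_rot'],s['width'],s['grip_force'],s['ft_force'])
p,d,P,_,o=shot('top')
v,u=np.mgrid[:420,:560];z=P[...,2]
def box(a,b,c,d): return (u>=a)&(u<=c)&(v>=b)&(v<=d)
print('handle',rect(P,box(262,140,276,215)&(z>.14)&(z<.16)))
print('front',rect(P,box(243,130,262,232)&(z>.165)&(z<.18)))
print('roof y at',[np.nanmax(np.where((z[i]>.175)&(z[i]<.19),u[i],0)) for i in(150,180,210)],[np.nanmin(np.where((z[i]>.175)&(z[i]<.19)&(P[i,:,1]>.2),P[i,:,1],9)) for i in(150,180,210)])
E
```

```text
clock: 4.57
eef_pos: [0.5057, -0.1194, 0.2608]
eef_rot: [-0.062, 3.138, 0.0]
ft_force: [-1.2, 0.7, -1.7]
width: 0.0208
grip_force: 40.1
[ 0.50498889 -0.11904913  0.2592889 ] [-6.16424928e-02  3.14095099e+00  5.35575951e-04] 0.021510635029992033 40.0499153137207 [ 1.0141559 -0.0624481 -2.0946236]
handle (277, array([556.2,  50. ]), array([130. ,  23.6]), 2.3, 'z', array([146.2, 149.9, 153. ]))
front (635, array([554.8,  88.7]), array([234.2,  20.6]), 2.3, 'z', array([168.1, 170.9, 173.6]))
roof y at [np.int64(176), np.int64(176), np.int64(177)] [np.float64(0.25850671401159564), np.float64(0.2547859834611393), np.float64(0.2515432926794734)]
```

View pics/w2.png

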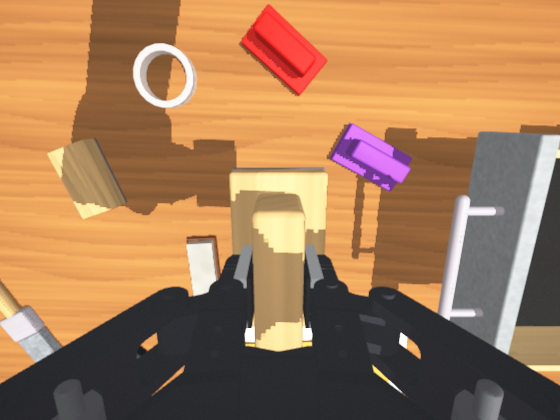

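The block is held squarely at (280,210), with the drawer front and handle on the right near (480,250). Next, carry it over the drawer.

```bash
python3 -m pendant '[[-0.3,1.5,0,0,0,0,1],[-0.6,3.2,0,0,0,0,1],[-0.7,3.4,0,0,0,0,1],[-0.7,3.4,0,0,0,0,1],[-0.7,3.4,0,0,0,0,1],[-0.7,3.4,0,0,0,0,1],[-0.7,3.4,0,0,0,0,1],[-0.7,3.4,0,0,0,0,1],[-0.5,2.2,0,0,0,0,1],[-0.2,1,0,0,0,0,1],[0,0,0,0,0,0,1],[0,0,0,0,0,0,1]]'
python3 - <<'E'
from m import *
p,d,P,_,o=shot('wrist');save(p,'pics/w3.png')
s=r.read_state();print(s['eef_pos'],s['eef_rot'],s['width'],s['grip_force'],s['ft_force'])
E
```

```text
clock: 5.67
eef_pos: [0.5514, 0.1649, 0.258]
eef_rot: [0.062, -3.139, 0.003]
ft_force: [-0.8, -1.0, -0.9]
width: 0.0211
grip_force: 40.0
[0.55172044 0.16376849 0.25857084] [ 5.91188301e-02 -3.13978083e+00  2.67304711e-03] 0.021443118058722104 40.009671449661255 [ 0.74737711 -0.39807652 -1.91197821]
```

View pics/w3.png

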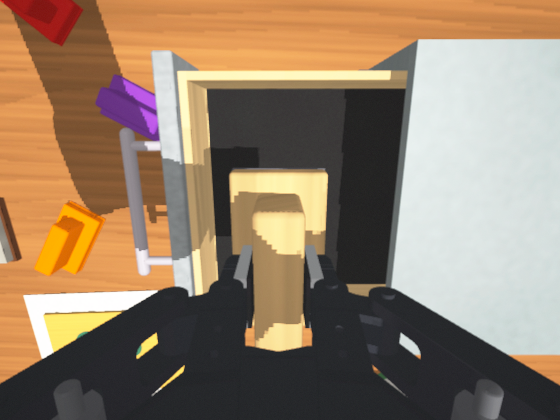

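The block is over the open drawer, between the front panel (x≈190) and the unit roof (x≈400). Now lower it.

```bash
python3 -m pendant '[[0,0.4,1.5,0,0,0,1],[0,0.4,2.5,0,0,0,1],[0,0,2.5,0,0,0,1],[0,0,2.5,0,0,0,1],[0,0,1.8,0,0,0,1],[0,0,1,0,0,0,1],[0,0,0.4,0,0,0,1],[0,0,0,0,0,0,1],[0,0,0,0,0,0,1]]'; python3 -m pendant '[[0,0,0.2,0,0,0,1],[0,0,0.2,0,0,0,1],[0,0,0.2,0,0,0,1],[0,0,0,0,0,0,1]]'
```

```text
clock: 6.47
eef_pos: [0.5523, 0.1734, 0.1384]
eef_rot: [-0.061, 3.14, 0.001]
ft_force: [-0.1, -1.2, -1.6]
width: 0.0217
grip_force: 40.0
clock: 6.8
eef_pos: [0.5515, 0.174, 0.1312]
eef_rot: [0.063, -3.141, -0.0]
ft_force: [-0.5, -0.3, -1.7]
width: 0.0213
grip_force: 40.0
```

```bash
python3 -m pendant '[[0,0,0.15,0,0,0,1],[0,0,0.15,0,0,0,1],[0,0,0,0,0,0,1],[0,0,0,0,0,0,1]]';python3 -m pendant '[[0,0,0.1,0,0,0,1],[0,0,0,0,0,0,1],[0,0,0,0,0,0,1]]'
```

```text
clock: 7.13
eef_pos: [0.5515, 0.174, 0.1281]
eef_rot: [0.063, -3.141, 0.0]
ft_force: [-0.4, -0.3, -0.3]
width: 0.0214
grip_force: 40.0
clock: 7.38
eef_pos: [0.5515, 0.174, 0.1272]
eef_rot: [0.063, -3.141, 0.0]
ft_force: [-0.4, 0.1, -1.4]
width: 0.0212
grip_force: 40.0
```

```bash
python3 -m pendant '[[0,0,0.1,0,0,0,1],[0,0,0,0,0,0,1],[0,0,0,0,0,0,1]]';python3 -m pendant '[[0,0,0.1,0,0,0,1],[0,0,0,0,0,0,1],[0,0,0,0,0,0,1]]'
```

```text
clock: 7.63
eef_pos: [0.5516, 0.1741, 0.127]
eef_rot: [-0.063, 3.141, 0.001]
ft_force: [-2.7, -1.5, 4.8]
width: 0.0214
grip_force: 40.8
clock: 7.88
eef_pos: [0.5516, 0.1743, 0.127]
eef_rot: [-0.063, 3.14, 0.002]
ft_force: [-7.0, -0.9, 12.5]
width: 0.0213
grip_force: 41.8
```

```bash
python3 -m pendant '[[0,0,-0.1,0,0,0,0.4],[0,0,0,0,0,0,0.2],[0,0,0,0,0,0,0],[0,0,0,0,0,0,0],[0,0,0,0,0,0,0]]'; python3 -m pendant '[[0,0,-1,0,0,0,0],[0,0,-2,0,0,0,0],[0,0,-3,0,0,0,0],[0,0,-3,0,0,0,0],[0,0,-3,0,0,0,0],[0,0,-2,0,0,0,0],[0,0,-1,0,0,0,0],[0,0,0,0,0,0,0],[0,0,0,0,0,0,0]]'
python3 - <<'E'
from m import *
p,d,P,_,o=shot('wrist');save(p,'pics/w4.png')
s=r.read_state();print(s['eef_pos'],s['eef_rot'],s['width'],s['ft_force'])
z=P[...,2];m=(z>.146)&(z<.16)&(np.hypot(P[...,0]-.552,P[...,1]-.174)<.06)
print(rect(P,m))
E
```

```text
clock: 8.3
eef_pos: [0.5515, 0.174, 0.1261]
eef_rot: [0.063, -3.141, 0.0]
ft_force: [-0.5, -0.0, -0.6]
width: 0.0424
grip_force: 0.0
clock: 9.05
eef_pos: [0.5515, 0.174, 0.2758]
eef_rot: [0.063, -3.141, 0.0]
ft_force: [0.1, 0.9, -0.9]
width: 0.0423
grip_force: 0.0
[0.55100857 0.17390446 0.27486105] [ 6.31128016e-02 -3.13906264e+00  1.17535549e-03] 0.042785220386083254 [ 0.55390296 -0.12837077  0.52917803]
(1843, array([551.1, 173.9]), array([69.2, 21.7]), 1.7, 'z', array([151.8, 153.8, 155. ]))
```

View pics/w4.png

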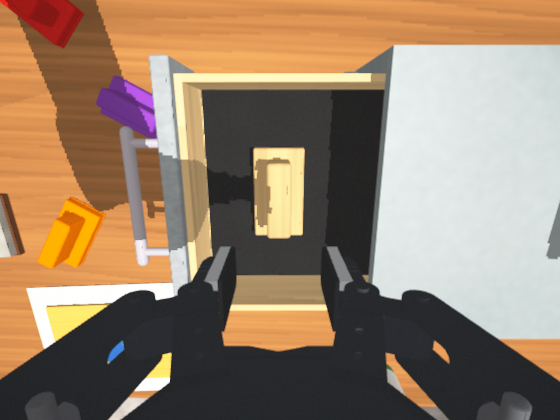

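The block lies flat at (280,192), rib top at z=0.154 as expected. Next: close the fingers, move outside the handle and lower.

```bash
python3 -m pendant '[[0.1,-2,0,0,0,0,1],[0,-3.2,0,0,0,0,1],[0,-3.4,0,0,0,0,1],[0,-3.4,0,0,0,0,1],[0,-3.4,0,0,0,0,1],[0,-2.5,0,0,0,0,1],[0,-1,0,0,0,0,1],[0,0,0,0,0,0,1],[0,0,0,0,0,0,1]]'; python3 -m pendant '[[0,0,2,0,0,0,1],[0,0,3,0,0,0,1],[0,0,3,0,0,0,1],[0,0,3,0,0,0,1],[0,0,2,0,0,0,1],[0,0,1,0,0,0,1],[0,0,0,0,0,0,1],[0,0,0,0,0,0,1]]'
```

```text
clock: 9.85
eef_pos: [0.5577, -0.0141, 0.275]
eef_rot: [0.063, -3.139, -0.0]
ft_force: [-0.4, -0.2, 0.3]
width: -0.0001
grip_force: 0.0
clock: 10.52
eef_pos: [0.5583, -0.0135, 0.1364]
eef_rot: [0.066, -3.14, -0.0]
ft_force: [0.0, -0.6, 0.6]
width: -0.0002
grip_force: 0.0
```

```bash
python3 -m pendant '[[0,1,0,0,0,0,1],[0,1,0,0,0,0,1],[0,0.7,0,0,0,0,1],[0,0.5,0,0,0,0,1],[0,0.5,0,0,0,0,1],[0,0.7,0,0,0,0,1],[0,0.8,0,0,0,0,1],[0,1,0,0,0,0,1],[0,1,0,0,0,0,1],[0,1,0,0,0,0,1],[0,1,0,0,0,0,1],[0,1,0,0,0,0,1]]'; python3 -m pendant '[[0,1,0,0,0,0,1],[0,1,0,0,0,0,1],[0,1,0,0,0,0,1],[0,1,0,0,0,0,1],[0,1,0,0,0,0,1],[0,0.7,0,0,0,0,1],[0,0.5,0,0,0,0,1],[0,0,0,0,0,0,1]]'
python3 - <<'E'
from m import *
p,d,P,_,o=shot('scene');save(p,'pics/s2.png')
p,d,P,_,o=shot('top');v,u=np.mgrid[:420,:560];z=P[...,2]
print(rect(P,(z>.165)&(z<.178)&(abs(P[...,0]-.55)<.13)&(P[...,1]>.1)&(P[...,1]<.26)))
E
```

```text
clock: 11.52
eef_pos: [0.5541, 0.0883, 0.1364]
eef_rot: [-0.064, 3.141, 0.0]
ft_force: [0.5, -1.9, 2.6]
width: 0.0002
grip_force: 1.0
clock: 12.18
eef_pos: [0.5511, 0.1507, 0.1359]
eef_rot: [0.066, -3.14, -0.001]
ft_force: [-0.4, 0.4, 0.7]
width: -0.0001
grip_force: 0.0
(3, array([542.7, 139. ]), array([0.3, 6.5]), 41.8, 'z', array([165.7, 170.9, 172.3]))
```

View pics/s2.png

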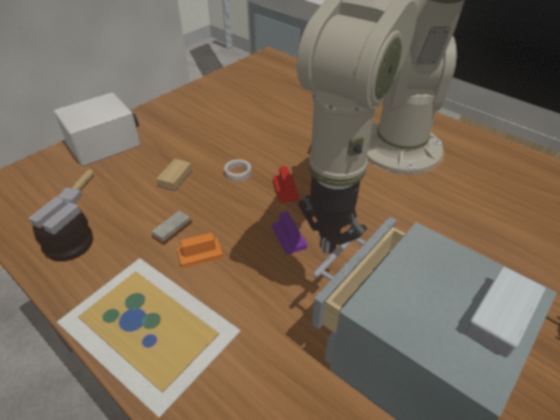

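The drawer is mostly shut, with a gap still showing at (365,270). Nothing else has been disturbed, so I'll keep pushing gently.

```bash
python3 -m pendant '[[0,0.5,0,0,0,0,1],[0,0.5,0,0,0,0,1],[0,0.5,0,0,0,0,1],[0,0.4,0,0,0,0,1],[0,0.3,0,0,0,0,1],[0,0,0,0,0,0,1]]';python3 -m pendant '[[0,0.3,0,0,0,0,1],[0,0.3,0,0,0,0,1],[0,0.2,0,0,0,0,1],[0,0,0,0,0,0,1]]'
```

```text
clock: 12.78
eef_pos: [0.5505, 0.1723, 0.1362]
eef_rot: [0.065, -3.141, -0.001]
ft_force: [0.1, 0.4, -0.1]
width: 0.0001
grip_force: 0.0
clock: 13.12
eef_pos: [0.5503, 0.1797, 0.1363]
eef_rot: [0.064, -3.141, -0.001]
ft_force: [0.6, 0.4, -0.1]
width: -0.0
grip_force: 0.0
```

```bash
python3 -m pendant '[[0,0.2,0,0,0,0,1],[0,0.2,0,0,0,0,1],[0,0.1,0,0,0,0,1],[0,0,0,0,0,0,1]]';python3 -m pendant '[[0,0.2,0,0,0,0,1],[0,0.2,0,0,0,0,1],[0,0,0,0,0,0,1]]'
```

```text
clock: 13.45
eef_pos: [0.5501, 0.1844, 0.1363]
eef_rot: [0.064, -3.141, -0.0]
ft_force: [0.3, -0.8, -0.2]
width: -0.0002
grip_force: 0.1
clock: 13.7
eef_pos: [0.5501, 0.1855, 0.1362]
eef_rot: [0.059, -3.14, 0.005]
ft_force: [-1.0, -6.9, 2.0]
width: -0.0004
grip_force: 3.6
```

Run:
```python
from m import *
p,d,P,_,o=shot('wrist');save(p,'pics/w5.png');x=P.reshape(-1,3);e=np.array([-.04,.9992])
t=(x[:,:2]-[.552,.164])@e;l=(x[:,:2]-[.552,.164])@np.array([.9992,.04])
for a,b in((.165,.177),(.180,.190),(.14,.155)):
    m=(x[:,2]>a)&(x[:,2]<b)&(abs(l)<.11);print(a,m.sum(),np.round(np.percentile(t[m],[1,5,50,95,99]),4) if m.sum() else '')
```

```text
0.165 19635 [0.0189 0.0736 0.0811 0.0895 0.0899]
0.18 29107 [-0.0053  0.0185  0.0967  0.117   0.1233]
0.14 9715 [0.0116 0.0267 0.0573 0.0746 0.0748]
```

View pics/w5.png

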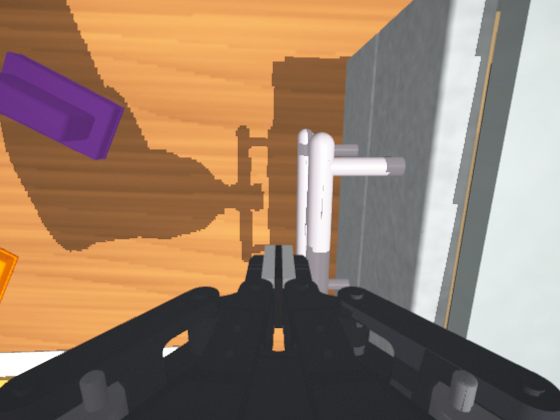

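Contact force is rising, but a thin wood-coloured strip at (480,150) suggests the drawer may be about 2 mm short of shut. I'll push on a little and check.

```bash
python3 -m pendant '[[0,0.1,0,0,0,0,1],[0,0.1,0,0,0,0,1],[0,0.1,0,0,0,0,1],[0,0,0,0,0,0,1],[0,0,0,0,0,0,1]]'
cat > c.py <<'E'
from m import *
p,d,P,_,o=shot('wrist')
x=P.reshape(-1,3);q=x[:,:2]-[.552,.164];t=q@np.array([-.04,.9992]);l=q@np.array([.9992,.04])
for a,b in((.166,.176),(.181,.190)):
    m=(x[:,2]>a)&(x[:,2]<b)&(l<-.03)&(l>-.1)&(t>.05);print(a,m.sum(),np.round(np.percentile(t[m],[1,5,50,95,99]),4) if m.sum() else '')
E
python3 c.py
```

```text
clock: 14.17
eef_pos: [0.5501, 0.1857, 0.1361]
eef_rot: [0.055, -3.14, 0.009]
ft_force: [-2.1, -14.3, 3.6]
width: 0.0002
grip_force: 7.1
0.166 12133 [0.0738 0.0742 0.0813 0.0895 0.0899]
0.181 14689 [0.0886 0.089  0.0962 0.1083 0.1116]
```

The panel face is 14.8 mm ahead of the roof edge, against 15 mm nominal when shut, and the drawer is against its stop. Backing off.

```bash
python3 -m pendant '[[0,-0.5,0,0,0,0,1],[0,-1.5,0,0,0,0,1],[0,-3,0,0,0,0,1],[0,-3,0,0,0,0,1],[0,-1,0,0,0,0,1],[0,0,-2,0,0,0,1],[0,0,-3,0,0,0,1],[0,0,-2,0,0,0,1],[0,0,0,0,0,0,1],[0,0,0,0,0,0,1]]'; python3 c.py
python3 - <<'E'
from m import *
p,d,P,_,o=shot('top');z=P[...,2]
print('flat',rect(P,(z>.02)&(z<.035)&(np.hypot(P[...,0]-.517,P[...,1]+.361)<.07)))
p,*_=shot('scene');save(p,'pics/s3.png')
E
```

```text
clock: 15.05
eef_pos: [0.5542, 0.101, 0.2075]
eef_rot: [-0.063, 3.138, 0.002]
ft_force: [-0.4, 0.2, -1.2]
width: 0.0002
grip_force: 0.0
0.166 4563 [0.0734 0.074  0.0804 0.0895 0.0901]
0.181 249 [0.0879 0.0883 0.0894 0.0915 0.0926]
flat (659, array([ 516.9, -360.7]), array([89.9, 51.9]), 21.0, 'z', array([23.9, 27.6, 30.7]))
```

View pics/s3.png

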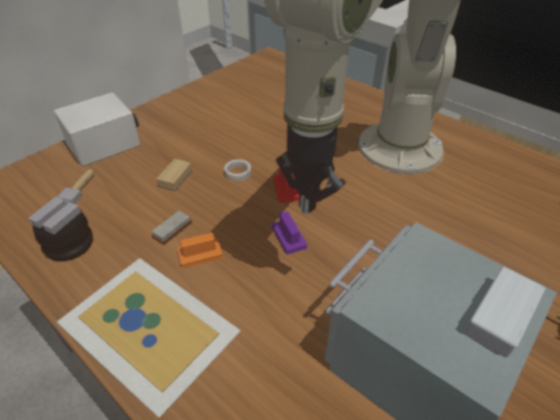

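The drawer is shut, with its handle at (355,265) and the gripper clear of it. The flat block has not moved.

```bash
python3 -c "from station import r; print(r.finish_job())"
```

```text
the job is handed in; nothing more can be done
None
```

The ribbed block is lying sole down in the upper drawer, the drawer is shut and released, the flat block has not moved, and the job was handed in at about 15 s on the robot's clock.

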